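# Seat a brass spacer in the corner of an inspection plate

## Task

Using only fingertip pushes, push the brass spacer across the inspection plate until it lies flush against the long rail, then slide it along that rail into the corner pocket until it is fully home, flush against both the rail and the end stop. Keep it flat on the plate all the time (do not pick it up or tip it), let it follow the rail on the way into the pocket, and leave the tin, the solder spool and the sample box where they are.

Things in the scene. Friction and masses are not known exactly. Their poses are not given: they have to be found in the camera images.
- nest: Inspection plate, dark steel, 160 (x) x 260 (y) x 8 mm, fixed to the desk, turned up to 0.5 rad from the base axes. Origin: centre of its underside, on the desk top; z up. On its top (8 mm above the origin) stand three aluminium fences 10 mm high: a long rail, an end stop and a short front guide. They form a corner pocket 54 mm wide (x) and 25 mm deep (y), open to the plate's +y.
- nest_rail (a point): Middle of the long rail's inner face, at its foot: 62, 4, 8 mm in the plate's frame; axes as the plate's. The rail runs along y (from y=-120 to +128 mm) at the plate's +x side, its inner face looks to -x; it is 12 mm thick.
- nest_corner (a point): Foot of the inner corner where rail and end stop meet: 62, -120, 8 mm in the plate's frame; axes as the plate's. The end stop runs along x at the plate's -y end (from x=-16 to +74 mm), its inner face looks to +y; it is 12 mm thick.
- nest_guide (a point): Foot of the front guide's inner face, at the pocket's mouth: 8, -95, 8 mm in the plate's frame; axes as the plate's. The guide is parallel to the rail, from y=-95 to -120 mm, and 12 mm thick (x=-4 to +8 mm).
- spacer: Loose square brass block, 50 x 50 x 14 mm, 0.08 to 0.17 kg, with a vertical 18 mm bore in its middle. Origin: centre of its underside; z up, x and y parallel to its sides. It starts flat on the plate, clear of the rail, turned up to 0.45 rad from it. Seated, its origin is at 37, -95, 8 mm in the plate's frame, and half of it sticks out of the pocket.
- screw_tin: Bystander: round pale tin, 50 mm diameter, 18 mm high, loose on the desk in front of the plate. Origin: centre of its underside.
- solder_spool: Bystander: spool of solder with black flanges, 52 mm diameter, 34 mm high, loose on the desk beyond the end stop. Origin: centre of its underside.
- gel_box: Bystander: flat sample box with a black base and a clear lid, 59 x 54 x 18 mm, loose on the desk behind the rail. Origin: centre of its underside.
Things that resemble listed ones, but are neither listed nor needed, are in the scene too. Several things have the shape of the spacer; the one meant has the colours described above.

How it is judged:
By the outcome, as a careful person would: the job done as asked, in the order asked, and still so for the second after the job is handed in, with the robot touching nothing.
It also fails if it takes over 58 s, if anything falls off the work surface, if the arm or the gripper's body presses on something with over 40 N, if the wrist force passes 120 N, or if a joint passes its speed limit or range.

## Robot

A 6-joint arm with a two-finger parallel gripper is mounted at the origin on a cart in front of the work surface, level with it; the furniture and walls round the work are solid. World frame = base frame: x ahead of the robot, y to its left, z up, the work surface at z = 0. Lengths are in mm, angles in degrees, forces in N, time in s.
With the tool pointing down it reaches from about 325 to 925 mm from the base axis. Payload 3.1 kg.
Tool frame: the origin (TCP) lies at the very end of the fingers, on their centre line; the grasp point (between the pads) lies grasp_offset behind it (grasp_offset is the distance from the TCP to the grasp point, in mm); z points along the fingers, x is the direction in which the jaws open and shut, and the axes are right-handed (so a half turn about z gives the same grasp; the last joint's range is limited). The gripper opens to 85 mm and grips with 20 to 120 N. Pads are 22 mm wide; open, the fingers measure 114 mm over their backs; the gripper's body (76 mm by 85 mm) begins 54 mm behind the grasp point. The pads swing forward as they close: fully open they stand 13 mm farther back than shut.
Start: joints at [70.921, 12.427, 92.441, -0, 75.132, -6.429], TCP at [136.861, 609.843, 231.3] pointing down, gripper open.
Joint ranges: [-157.48, 157.48], [-44.54, 120.13], [17.64, 146.25], [-64.5, 244.5], [7.68, 150.69], [-147.95, 147.95]. Speed limits (degrees/s): [159.86, 159.86, 180, 180, 180, 180].

## Interface

Orientations are given as [roll, pitch, yaw] about the fixed x, y, z axes, in that order (R = Rz(yaw) Ry(pitch) Rx(roll)).
In Python, from station import * gives the robot as it stands. Calls block until the motion is done:
- goto(position, orientation): joint-space move of the TCP to a pose.
- move_l(position, attitude=None, speed=150): straight line of the TCP; attitude=None keeps the orientation; speed is the mean speed in mm/s.
- move_j(angles): joint-space move.
- grip(opening, squeeze=None): finger opening in mm; squeeze is the grip in N (None keeps the last); returns when the fingers have stopped.
- wait(seconds).
- solve_ik(position, orientation): joint angles nearest the present ones, or None.
- get_obs(): the state.
- get_image(name): name is "side" or "top"; returns the picture (480x640x3 uint8, red, green, blue); there is no depth.
- get_calibration(name): a dict with "fx", "fy", "cx", "cy" (pixels), "R" (3x3) and "t" (3): a world point X has camera coordinates R X + t. Camera axes: x right, y down, z forward; pixel columns grow to the right and rows downward; lengths in mm; the calibration is good to about 2 mm. A picture is of the moment at which its call begins. get_calibration takes no time and is no camera call.
A pose or a line that the arm cannot do raises Unreachable and nothing moves.
- sign_off(): hands the job in, once; it reports no verdict.
Trained networks look in the newest picture that a camera, given by its name, has taken for a name from the list of things; names that differ only in an ending like _2 or _b are one class to them, and where a whole thing is asked for, a point or a joint stands for the part that bears it (a point fixed in the world has none). Each returns a list of dicts, best first, with "score" (0 to 1); they miss things now and then, are a little off and sometimes report something else, mostly with a low value. They report only what shows in the picture. A call takes as long as a camera call. They do not tell look-alikes from the thing itself.
- spot_in(name, camera): "extent" ([centre column, centre row, width, height] in pixels, round what is visible of it).
- regions_of(name, camera): "region" (480x640 bool, what is visible of it) and "extent" ([centre column, centre row, width, height] in pixels, round what is visible of it).
The state is a dict: "t": time; "joint_pos": joint angles; "qvel": joint speeds; "effort": joint torques, N m; "tcp_pos": TCP position; "ee_rot": TCP orientation; "wrist_force": force on the tool from outside, world axes, zero at the start; "moment": the same for the moment, N m; "grip_width": finger opening in mm.
Only numpy, scipy, OpenCV 4.12 (cv2) and the standard library are available. Lean on these libraries where they do the work, as an engineer would, in place of code of your own. Each camera call takes 0.05 s, during which the arm holds its last target.

## Working session

There is one attempt and no reset: what is moved stays moved. The work goes in short steps, each a Python script; the robot and the scene stay as the last script left them, time stands still between calls to the robot, and variables do not carry over. Pictures are saved under pics/ and viewed, and the job is handed in when it is done.

```bash
mkdir -p pics; ls
python3 - <<'E'
from station import *
import cv2
for n in("top","side"):
    im=get_image(n); cv2.imwrite(f"pics/{n}0.png",im[:,:,::-1])
    c=get_calibration(n); print(n,c)
    for k in("spacer","nest"):
        print(k,[(round(d["score"],2),[round(float(v)) for v in d["extent"]]) for d in spot_in(k,n)])
print(get_obs())
E
```

```text
pics
top {'fx': 536.7160755588662, 'fy': 536.7160755588662, 'cx': 313.97805878483774, 'cy': 240.85524668102238, 'R': array([[ 0.01237899, -0.9997149 , -0.02041754],
       [-0.99207153, -0.00972535, -0.12529763],
       [ 0.12506334,  0.02180672, -0.99190908]]), 't': array([ 97.77678754, 576.73222899, 888.54001774])}
spacer [(0.76, [454, 258, 33, 31]), (0.6, [191, 237, 34, 27]), (0.59, [200, 296, 32, 35])]
nest [(0.55, [322, 250, 165, 130])]
side {'fx': 437.9907956255047, 'fy': 437.9907956255047, 'cx': 320.65882017649426, 'cy': 240.86201480856272, 'R': array([[ 0.89595149, -0.44356613,  0.02280387],
       [-0.27522916, -0.59476178, -0.75531936],
       [ 0.34859695,  0.67045322, -0.65496004]]), 't': array([-447.6039161 ,  250.60898477,  642.17876657])}
spacer [(0.78, [296, 197, 31, 18]), (0.59, [253, 211, 32, 24]), (0.57, [310, 244, 34, 35])]
nest []
{'t': 0.3, 'joint_pos': array([ 7.09196106e+01,  1.24483182e+01,  9.24692557e+01,  7.46279027e-04,
        7.51324818e+01, -6.42996291e+00]), 'qvel': array([-0.00047882, -0.17551183, -0.23601546, -0.09201621,  0.10637181,
        0.03702633]), 'effort': array([ 9.42082370e-04, -3.96322811e+01, -3.03572416e+01, -5.47452021e-05,
        5.82435619e-03, -4.76998451e-06]), 'tcp_pos': array([136.77926284, 609.5807332 , 230.81629855]), 'ee_rot': array([-1.79993678e+02,  4.96600562e-02,  7.73493844e+01]), 'wrist_force': array([ 0.91172483, -0.24332952, -0.17136642]), 'moment': array([ 0.03371605, -0.01945672,  0.01358924]), 'grip_width': 85.41940273316439}
```

View pics/top0.png

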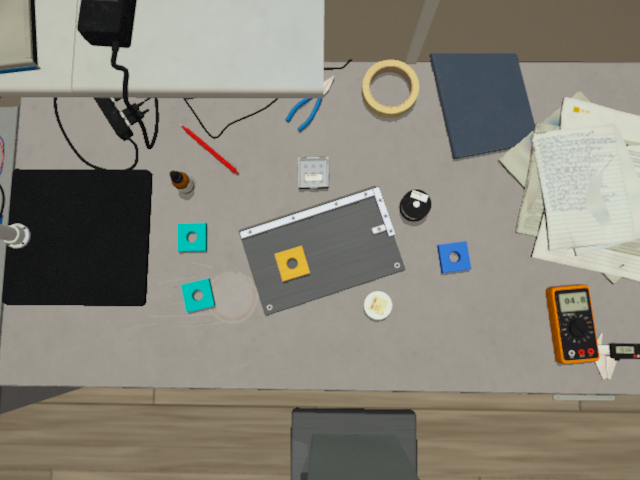

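View pics/side0.png

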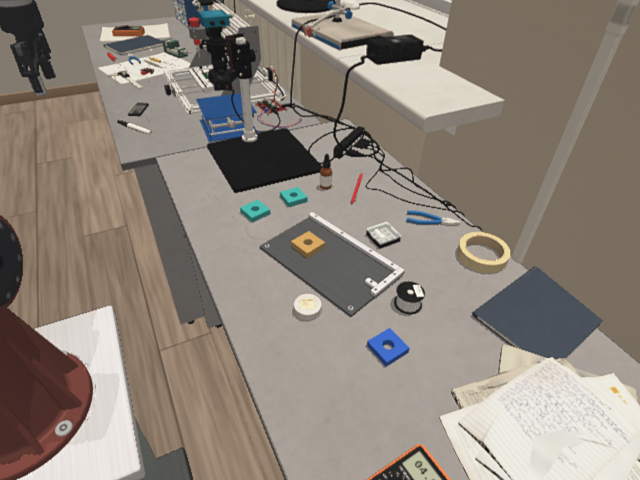

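Run:
```python
import cv2
im=cv2.imread("pics/top0.png")
cv2.imwrite("pics/crop0.png",cv2.resize(im[170:340,160:480],None,fx=2.5,fy=2.5,interpolation=cv2.INTER_CUBIC))
```

```text
(no output)
```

View pics/crop0.png

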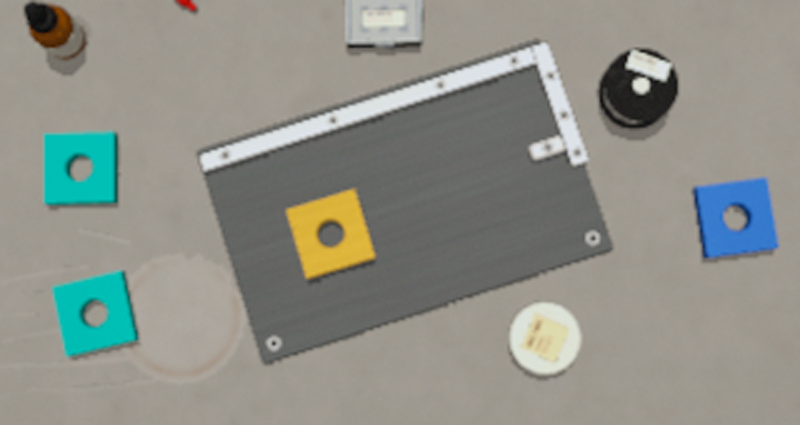

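Top view candidates with the spacer's shape: brass (292,264) on the plate, teal (192,237) and (198,296), and blue (454,257). Only the one at (292,264) is brass and on the plate, and the crop confirms it. Rail is the upper white strip, pocket at upper right (about 380,210).

```bash
cat > h.py <<'E'
import numpy as np, cv2
from scipy.optimize import minimize
def proj(c,P):
    Q=np.asarray(P,float)@c["R"].T+c["t"]
    return np.c_[c["fx"]*Q[:,0]/Q[:,2]+c["cx"],c["fy"]*Q[:,1]/Q[:,2]+c["cy"]]
def back(c,uv,z):
    d=np.array([(uv[0]-c["cx"])/c["fx"],(uv[1]-c["cy"])/c["fy"],1.])
    d=c["R"].T@d; o=-c["R"].T@c["t"]
    return o+d*(z-o[2])/d[2]
def box(x0,x1,y0,y1,z0,z1): return np.array([[x,y,z] for x in(x0,x1) for y in(y0,y1) for z in(z0,z1)],float)
def T(p,P):
    x,y,a=p; P=np.asarray(P,float); c,s=np.cos(a),np.sin(a)
    return np.c_[x+c*P[:,0]-s*P[:,1],y+s*P[:,0]+c*P[:,1],P[:,2]]
S=8
def rast(hulls,off,shape):
    m=np.zeros((shape[0],shape[1]),np.uint8)
    for uv in hulls:
        h=cv2.convexHull(np.round(((uv+.5-off)*S-.5)*16).astype(np.int32))
        cv2.fillConvexPoly(m,h,255,shift=4)
    return m
def fit(views,boxes,p0):
    """views: list of (calib, bool mask); maximise IoU-ish of silhouettes"""
    W=[]
    for c,m in views:
        ys,xs=np.nonzero(m); off=np.array([xs.min()-6,ys.min()-6]); 
        sub=m[off[1]:ys.max()+7,off[0]:xs.max()+7].astype(np.float32)
        W.append((c,off,sub))
    def cost(p):
        t=0
        for c,off,sub in W:
            r=rast([proj(c,T(p,b)).astype(np.float32) for b in boxes],off,(sub.shape[0]*S,sub.shape[1]*S))
            r=cv2.resize(r,sub.shape[::-1],interpolation=cv2.INTER_AREA)/255.
            t+=np.abs(r-sub).sum()/sub.sum()
        return t
    sim=np.array([p0]*4,float); sim[1,0]+=5; sim[2,1]+=5; sim[3,2]+=.06
    for k in range(2):
        r=minimize(cost,sim[0],method="Nelder-Mead",options=dict(initial_simplex=sim,xatol=1e-3,fatol=1e-5))
        sim=np.array([r.x]*4); sim[1,0]-=2; sim[2,1]+=2; sim[3,2]-=.03
    return r.x,r.fun
def brass(im):
    h=cv2.cvtColor(im,cv2.COLOR_RGB2HSV)
    m=((h[...,0]>=14)&(h[...,0]<=26)&(h[...,1]>140)&(h[...,2]>100)).astype(np.uint8)
    return m
def brassblob(im,uv):
    n,l,s,ce=cv2.connectedComponentsWithStats(brass(im))
    i=1+min(range(n-1),key=lambda k:np.hypot(*(ce[k+1]-uv))-(0 if s[k+1,4]>150 else -1e4))
    i=min((k for k in range(1,n) if s[k,4]>100),key=lambda k:np.hypot(*(ce[k]-uv)))
    m=(l==i).astype(np.uint8)
    hull=cv2.findContours(m,cv2.RETR_EXTERNAL,cv2.CHAIN_APPROX_NONE)[0]
    return cv2.drawContours(np.zeros_like(m),hull,-1,1,-1).astype(bool),s[i]
def rel(pn,p):
    d=np.array(p[:2])-pn[:2]; c,s=np.cos(pn[2]),np.sin(pn[2])
    a=(p[2]-pn[2]+np.pi/4)%(np.pi/2)-np.pi/4
    return np.array([c*d[0]+s*d[1],-s*d[0]+c*d[1],np.degrees(a)])
SP=[box(-25,25,-25,25,8,22)]
PL=[box(-80,80,-130,130,0,8),box(62,74,-120,128,8,18),box(-16,74,-132+0,-120,8,18),box(-4,8,-120,-95,8,18)]
PL[2]=box(-16,74,-130,-120,8,18)
E
python3 - <<'E'
from h import *
from station import get_calibration,get_image,regions_of
ct,cs=get_calibration("top"),get_calibration("side")
it=cv2.imread("pics/top0.png")[:,:,::-1].copy(); is_=cv2.imread("pics/side0.png")[:,:,::-1].copy()
mt,s1=brassblob(it,(292,264)); ms,s2=brassblob(is_,(308,243)); print(s1,s2)
sp0=back(ct,(292,264),22); print(sp0, back(cs,(308,243),22))
for nm,v in(("top",[(ct,mt)]),("side",[(cs,ms)]),("both",[(ct,mt),(cs,ms)])):
    p,f=fit(v,SP,[sp0[0],sp0[1],.25]); print(nm,p,f)
# plate corners (top face z=8): from crop
cr=lambda u,v:(u/2.5+160-.3,v/2.5+170-.3)
A=back(ct,cr(265,362),8);B=back(ct,cr(611,249),8);C=back(ct,cr(199,152),8)
print(A,B,C,np.linalg.norm(A-B),np.linalg.norm(A-C))
r=regions_of("nest","top")
for d in r[:2]: print(d["score"],d["extent"],d["region"].sum())
np.save("nest.npy",r[0]["region"]);
E
```

```text
Traceback (most recent call last):
  File "h.py", line 47, in brassblob
    i=min((k for k in range(1,n) if s[k,4]>100),key=lambda k:np.hypot(*(ce[k]-uv)))
ValueError: min() iterable argument is empty
```

```bash
sed -i '/i=1+min/d' h.py
python3 - <<'E'
from h import *
for n,uv in(("top",(284,258)),("side",(298,242)),("side",(316,250)),("side",(303,251))):
    im=cv2.imread(f"pics/{n}0.png")[:,:,::-1].copy(); h=cv2.cvtColor(im,cv2.COLOR_RGB2HSV)
    print(h[uv[1]-1:uv[1]+2,uv[0]])
E
```

```text
[[ 22 183 222]
 [ 23 190 220]
 [ 22 187 219]]
[[ 18 137 218]
 [ 18 137 218]
 [ 18 137 218]]
[[ 17 132 110]
 [ 18 136 111]
 [ 17 133 111]]
[[ 17 137 169]
 [ 17 132 118]
 [ 18 132 104]]
```

```bash
sed -i 's/h\[...,1\]>140/h[...,1]>85/; s/h\[...,2\]>100/h[...,2]>70/;s/>=14/>=12/' h.py
python3 - <<'E'
from h import *
from station import get_calibration,get_image,regions_of
ct,cs=get_calibration("top"),get_calibration("side")
it=cv2.imread("pics/top0.png")[:,:,::-1].copy(); is_=cv2.imread("pics/side0.png")[:,:,::-1].copy()
mt,s1=brassblob(it,(292,264)); ms,s2=brassblob(is_,(308,243)); print(s1,s2)
sp0=back(ct,(292,264),22); print(sp0, back(cs,(308,243),22))
for nm,v in(("top",[(ct,mt)]),("side",[(cs,ms)]),("both",[(ct,mt),(cs,ms)])):
    p,f=fit(v,SP,[sp0[0],sp0[1],.25]); print(nm,p,f)
cr=lambda u,v:(u/2.5+160-.3,v/2.5+170-.3)
A=back(ct,cr(265,362),8);B=back(ct,cr(611,249),8);C=back(ct,cr(199,152),8)
print(A,B,C,np.linalg.norm(A-B),np.linalg.norm(A-C))
r=regions_of("nest","top")
for d in r[:2]: print(d["score"],d["extent"],d["region"].sum())
reg=r[0]["region"]; np.save("nest.npy",reg)
d=A-B; a=np.arctan2(-d[0],d[1]); c=(B+C)/2
m=reg.astype(np.uint8); m=cv2.drawContours(m*0,cv2.findContours(m,cv2.RETR_EXTERNAL,cv2.CHAIN_APPROX_NONE)[0],-1,1,-1).astype(bool)
pn,f=fit([(ct,m)],PL,[c[0],c[1],a]); print("plate init",c,a,"fit",pn,f)
q0=np.array([c[0],c[1],a])
for q,col in((q0,(0,0,255)),(pn,(0,255,0))):
    print("spacer rel",rel(q,p))
def draw(im,c,q,k=4,o=(220,180)):
    cv2.resize
ims=[]
for im,c,o in((it,ct,(225,175)),(is_,cs,(245,195))):
    k=4; big=cv2.resize(im[o[1]:o[1]+145,o[0]:o[0]+195],None,fx=k,fy=k,interpolation=cv2.INTER_CUBIC)[:,:,::-1].copy()
    for q,col in((q0,(0,0,255)),(pn,(0,255,0))):
        for b in PL:
            b=T(q,b); uv=proj(c,b)
            for i in range(8):
                for j in(1,2,4):
                    if not i&j: cv2.line(big,*[tuple(int(v) for v in ((uv[t]+.5-o)*k)) for t in(i,i|j)],col,1)
    uv=proj(c,T(p,SP[0]))
    for i in range(8):
        for j in(1,2,4):
            if not i&j: cv2.line(big,*[tuple(int(v) for v in ((uv[t]+.5-o)*k)) for t in(i,i|j)],(255,0,0),1)
    ims.append(big)
cv2.imwrite("pics/ov_t.png",ims[0]);cv2.imwrite("pics/ov_s.png",ims[1])
E
```

```text
[274 245  36  37 825] [291 231  34  27 555]
[536.44184213 142.37453565  22.        ] [537.66953974 137.16658675  22.        ]
top [5.38461383e+02 1.43069823e+02 3.08778852e-01] 0.059712009803921565
side [5.39166855e+02 1.42739416e+02 3.11408618e-01] 0.03695567993804344
both [5.38981248e+02 1.42720112e+02 3.05773462e-01] 0.10358536031109034
[448.37069051 187.84093495   8.        ] [530.34395484 -54.63960686   8.        ] [596.66936303 238.70100223   8.        ] 255.96177296889653 156.77768564487263
0.68 [322.4, 250.1, 166.4, 126.5] 12474
plate init [563.50665894  92.03069769   8.        ] 0.3259995872608395 fit [5.64934250e+02 9.27741028e+01 3.30857706e-01] 0.013318210459987398
spacer rel [-7.00010035 55.87406412 -1.1588716 ]
spacer rel [-8.32023847 55.66808514 -1.43722128]
```

View pics/ov_t.png

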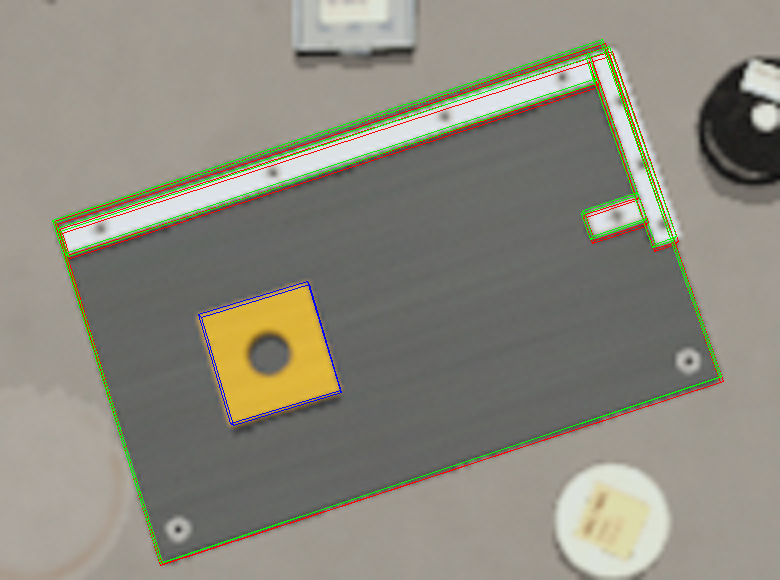

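View pics/ov_s.png

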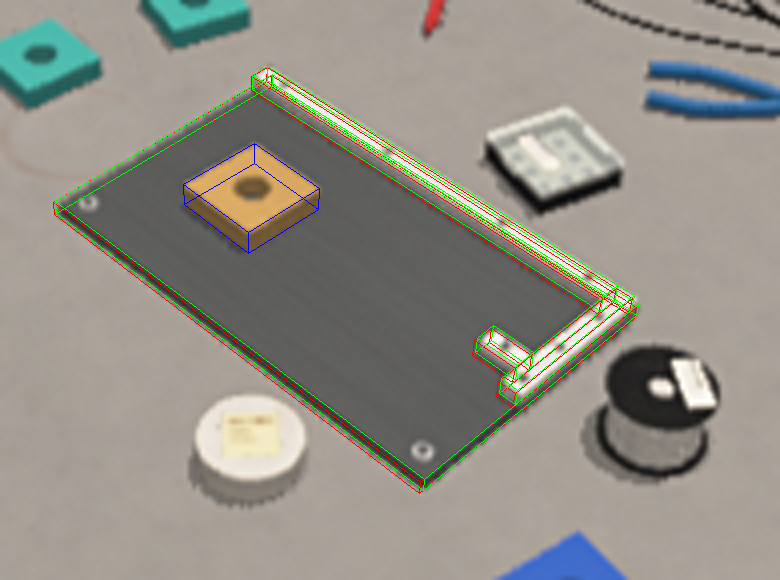

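```bash
cat >> h.py <<'E'
PN=np.array([564.93,92.77,0.33086])
YAW=np.degrees(PN[2])+90
def W(x,y,z): return T(PN,[[x,y,z]])[0]
def tcp():
    from station import get_obs
    o=get_obs(); c,s=np.cos(PN[2]),np.sin(PN[2]); R=np.array([[c,s],[-s,c]])
    p=R@(o["tcp_pos"][:2]-PN[:2]); f=R@o["wrist_force"][:2]
    return np.r_[p,o["tcp_pos"][2]],np.r_[f,o["wrist_force"][2]],o["t"],o
E
python3 - <<'E'
from h import *
from station import *
np.set_printoptions(precision=1,suppress=True)
for y in(YAW,YAW-180,YAW-90,YAW+90): print(y,solve_ik(W(-60,55.7,12),[180,0,y]),solve_ik(W(37,-55,12),[180,0,y]))
grip(0,20)
goto(W(-60,55.7,80),[180,0,YAW])
print(tcp()[:3], get_obs()["grip_width"])
move_l(W(-60,55.7,30),speed=150)
move_l(W(-60,55.7,12),speed=60)
print(tcp()[:3])
cv2.imwrite("pics/t1.png",get_image("top")[:,:,::-1]);im=get_image("side");cv2.imwrite("pics/s1.png",cv2.resize(im[150:350,200:440],None,fx=3,fy=3)[:,:,::-1])
E
```

```text
108.95688160969841 [   6.5   15.8  115.6   -0.    48.5 -102.5] [  -1.6   27.    99.8   -0.    53.2 -110.6]
-71.04311839030159 [  6.5  15.8 115.6  -0.   48.5  77.5] [-1.6 27.  99.8 -0.  53.2 69.4]
18.956881609698414 [  6.5  15.8 115.6  -0.   48.5 -12.5] [ -1.6  27.   99.8  -0.   53.2 -20.6]
198.95688160969843 None None
(array([-59.6,  56.2,  80.3]), array([1. , 0.5, 0.8]), 3.325) 0.38151092044830176
(array([-60.4,  55.8,  11.6]), array([-0.7,  0.6, -0.3]), 4.2583)
```

View pics/s1.png

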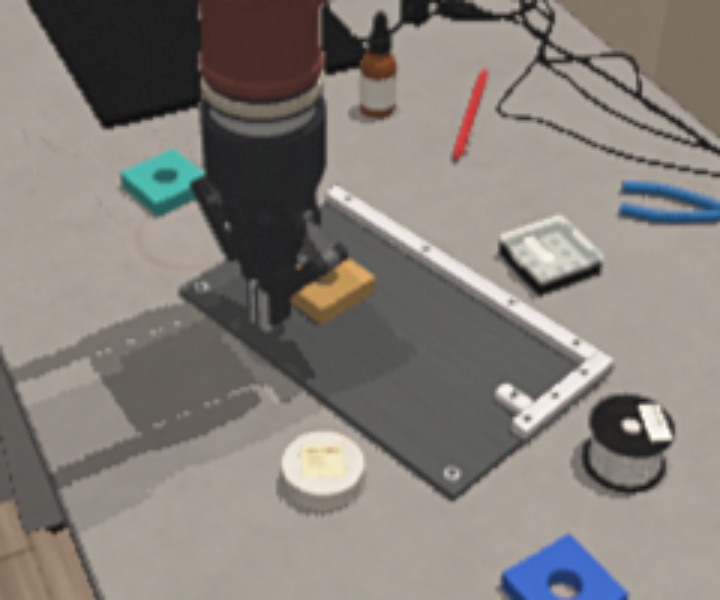

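View pics/t1.png

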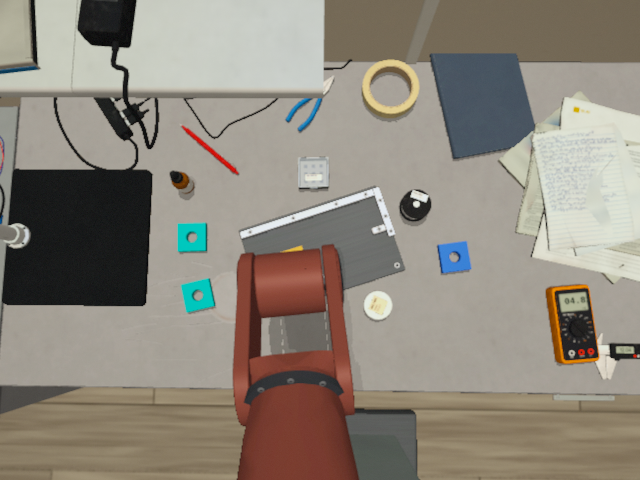

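The fingers stand shut on the plate in front of the spacer (side crop ~270,320), with clear space round them. I'll push toward the rail and watch the force.

Run:
```python
from h import *
from station import *
np.set_printoptions(precision=1,suppress=True)
for x in (-46,-36,-24,-12,-6,-3,-1,0.5,2,3,4):
    move_l(W(x,55.5,12),speed=40 if x<-5 else 20)
    p,f,t,o=tcp(); print(x,p,f,round(t,2))
    if f[0]<-8: break
im=get_image("side");cv2.imwrite("pics/s2.png",cv2.resize(im[150:350,200:440],None,fx=3,fy=3)[:,:,::-1])
```

```text
-46 [-45.7  55.5  12. ] [ 0.3  0.2 -0.5] 4.86
-36 [-35.5  55.5  12.1] [-0.3  0.1  0.3] 5.26
-24 [-23.4  55.4  12.2] [-0.   0.7 -0.3] 5.71
-12 [-11.4  55.5  12.1] [ 0.4  0.4 -0.6] 6.16
-6 [-5.5 55.4 12.1] [0.  1.1 0.5] 6.46
-3 [-2.8 55.5 12. ] [ 0.7 -0.   0.2] 6.76
-1 [-0.8 55.5 12. ] [ 0.5 -0.1  0.2] 7.01
0.5 [ 0.6 55.5 12. ] [-0.6  0.5 -1.2] 7.26
2 [ 0.7 55.6 11.7] [-5.5  0.5  3.9] 7.51
3 [ 0.8 55.7 11.5] [-6.  -1.5  4.8] 7.76
4 [ 0.8 55.7 11.3] [-9.3 -0.5  6.2] 8.01
```

View pics/s2.png

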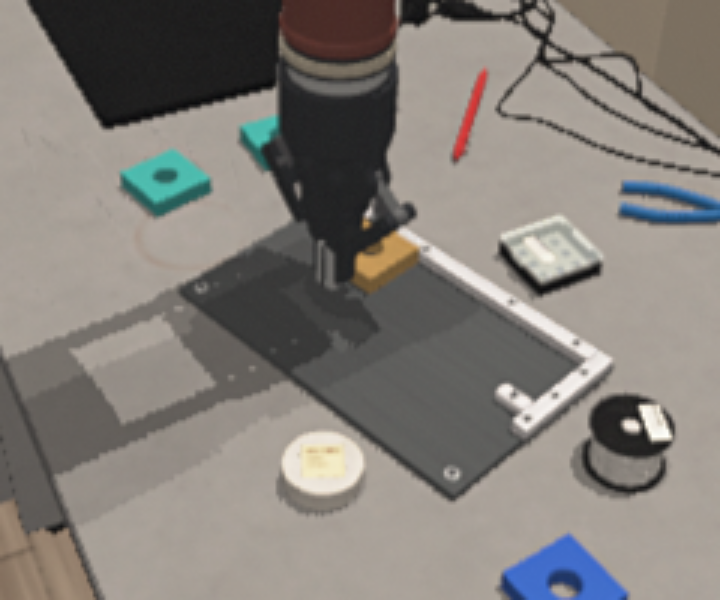

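Stop came at TCP x=0.8, as flush predicts (≈1). Now back off, check, and go round to the +y face.

```bash
cat >> h.py <<'E'
def look(tag,o=(200,150)):
    from station import get_image,get_calibration
    out=[]
    for n in("side","top"):
        im=get_image(n); c=get_calibration(n)
        cv2.imwrite(f"pics/{n[0]}{tag}.png",cv2.resize(im[150:350,200:440],None,fx=3,fy=3,interpolation=cv2.INTER_CUBIC)[:,:,::-1])
        try:
            yy=proj(c,[W(37,0,15)])[0]
            m,s=brassblob(im,yy); p,f=fit([(c,m)],SP,[*back(c,s[:2]+s[2:4]/2.,15)[:2],PN[2]])
            print(n,s[4],rel(PN,p),round(f,3))
        except ValueError as e: print(n,e)
E
python3 - <<'E'
from h import *
from station import *
np.set_printoptions(precision=1,suppress=True)
move_l(W(-8,55.5,12),speed=60)
move_l(W(-8,55.5,45),speed=150)
move_l(W(30,108,45),speed=150)
look("3")
print(tcp()[:3])
E
```

```text
side 508 [36.5 55.5  0.5] 0.049
top 467 [35.6 54.7  0.6] 0.743
(array([ 29. , 107.5,  44.4]), array([ 0. ,  0.7, -0.3]), 9.4583)
```

View pics/s3.png

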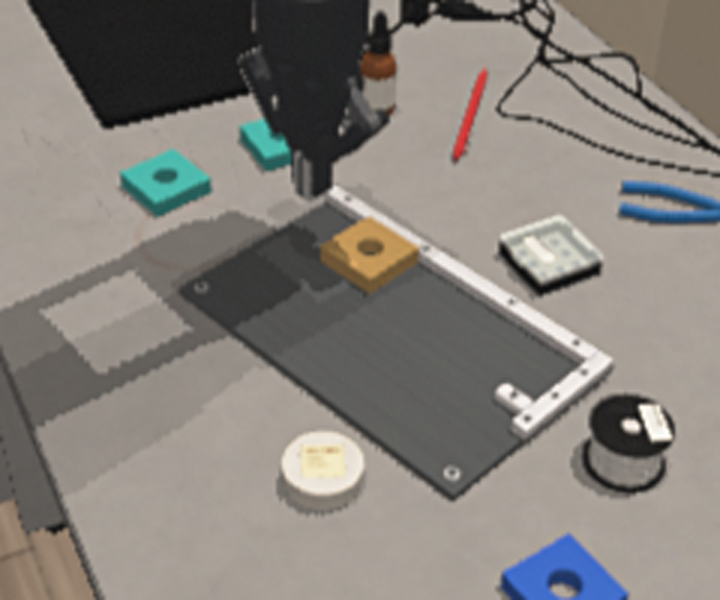

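View pics/t3.png

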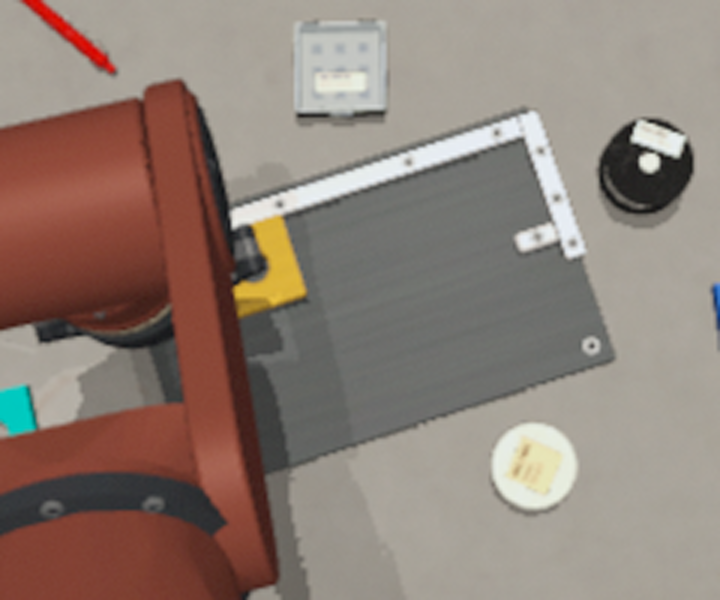

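The spacer is flush against the rail (side fit 36.5, 55.5, 0.5°; crop ~370,250). The top view is half hidden, so its fit doesn't count. Next, slide it along.

Run:
```python
from h import *
from station import *
np.set_printoptions(precision=1,suppress=True)
move_l(W(33,108,30),speed=100)
move_l(W(33,108,12),speed=60)
for y in (96,80,60,40,20,0):
    move_l(W(33+(96-y)/18,y,12),speed=40)
    p,f,t,o=tcp(); print(y,p,f,round(t,2))
    if f[1]>10: break
look("4")
```

```text
96 [33.2 95.6 12.3] [0.5 0.6 0.2] 10.66
80 [34.  79.6 11.9] [-1.1  0.2 -0.3] 11.21
60 [35.6 59.3 12.2] [-0.6 -1.1  0.1] 11.86
40 [36.3 39.6 11.9] [-0.3  1.2 -0.6] 12.51
20 [37.8 19.3 12.2] [ 0.7 -0.9  0.3] 13.16
0 [38.5 -0.4 12. ] [-1.2  0.6  0.8] 13.81
side 575 [ 36.6 -39.   -0.4] 0.047
top 218 [ 36.7 -26.7  -2.2] 2.138
```

View pics/s4.png

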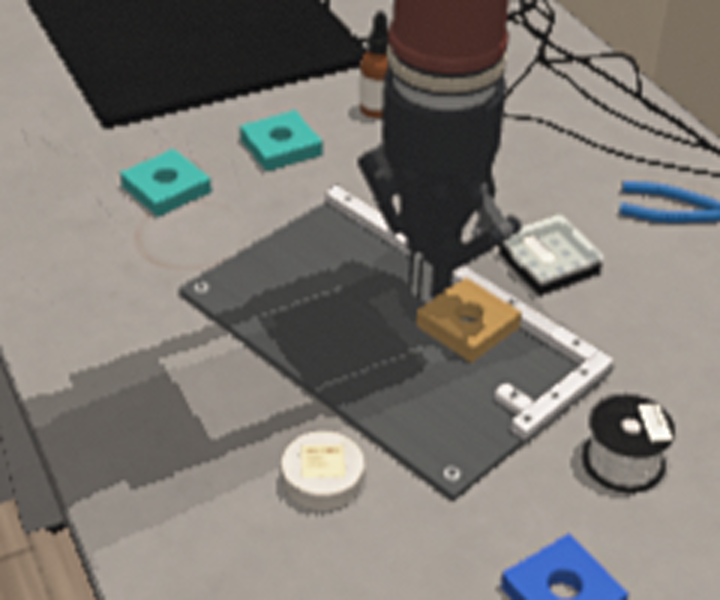

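View pics/t4.png

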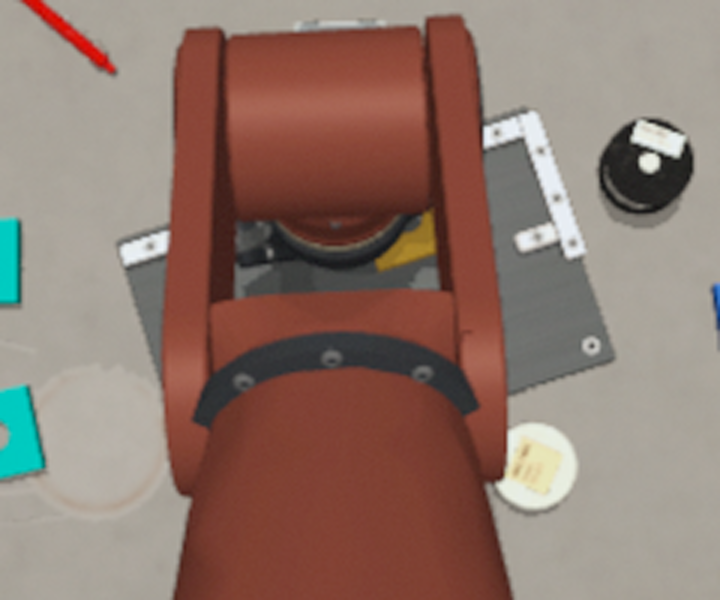

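It is following the rail (36.6, -39, -0.4° from the side). Carry on into the pocket with force stop.

Run:
```python
from h import *
from station import *
np.set_printoptions(precision=1,suppress=True)
for y in (-20,-40,-50,-53,-55,-56.5,-58,-59.5,-61):
    move_l(W(38.4-y/30,y,12),speed=40 if y>-51 else 20)
    p,f,t,o=tcp(); print(y,p,f,round(t,2))
    if f[1]>9: break
move_l(W(38,p[1]+4,12),speed=40)
move_l(W(38,p[1]+8,60),speed=150)
look("5")
```

```text
-20 [ 39.4 -20.6  12.1] [-0.3 -0.3 -0.4] 14.56
-40 [ 40.1 -40.6  12.1] [-0.7  0.   0. ] 15.21
-50 [ 40.2 -50.5  12. ] [0.3 0.4 1. ] 15.61
-53 [ 40.2 -53.2  12. ] [ 0.4 -0.4 -0.5] 15.91
-55 [ 40.3 -55.1  12. ] [0.4 0.1 0. ] 16.16
-56.5 [ 40.2 -56.6  12. ] [ 0.5  0.7 -0.3] 16.41
-58 [ 40.  -57.4  11.9] [-0.6  3.6  1.7] 16.66
-59.5 [ 39.8 -57.6  11.9] [-0.9  6.2  3.6] 16.91
-61 [ 39.8 -57.7  11.9] [-1.9 10.1  4.4] 17.16
side 545 [ 37.7 -93.3   5.6] 0.166
top 383 [ 15.2 -95.9   6.3] 1.154
```

View pics/s5.png

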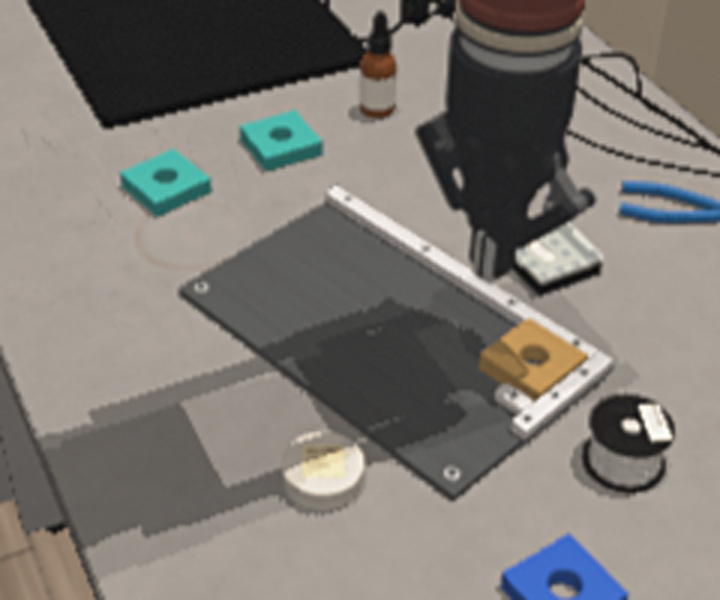

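Seated by force at -57.7. The side mask is distorted by the clipped guide/shadow, so I'll move the arm aside for a clear look.

Run:
```python
from h import *
from station import *
np.set_printoptions(precision=2,suppress=True)
move_l(W(0,0,150),speed=200)
goto([250,420,200],[180,0,YAW])
im=get_image("top");c=get_calibration("top");print(get_obs()["t"])
uv=proj(c,[W(37,-95,22)])[0]
m,s=brassblob(im,uv);p,f=fit([(c,m)],SP,[*W(36,-94,0)[:2],PN[2]]);print(s,rel(PN,p),f)
def crop(im,c,n):
    o=np.round(proj(c,[W(37,-95,15)])[0]-[40,30]).astype(int);k=10
    b=cv2.resize(im[o[1]:o[1]+60,o[0]:o[0]+80],None,fx=k,fy=k,interpolation=cv2.INTER_CUBIC)[:,:,::-1].copy()
    q=T(PN,box(12,62,-120,-70,8,22));w=proj(c,q)
    for i in range(8):
        for j in(1,2,4):
            if not i&j: cv2.line(b,*[tuple(int(v) for v in ((w[t]+.5-o)*k)) for t in(i,i|j)],(255,0,0),1)
    cv2.imwrite(n,b)
crop(im,c,"pics/t6.png"); cv2.imwrite("pics/t6f.png",im[:,:,::-1])
im=get_image("side");crop(im,get_calibration("side"),"pics/s6.png")
```

```text
20.5
[348 195  36  36 770] [ 35.38 -95.2   -0.43] 0.03570740871198779
```

View pics/t6.png

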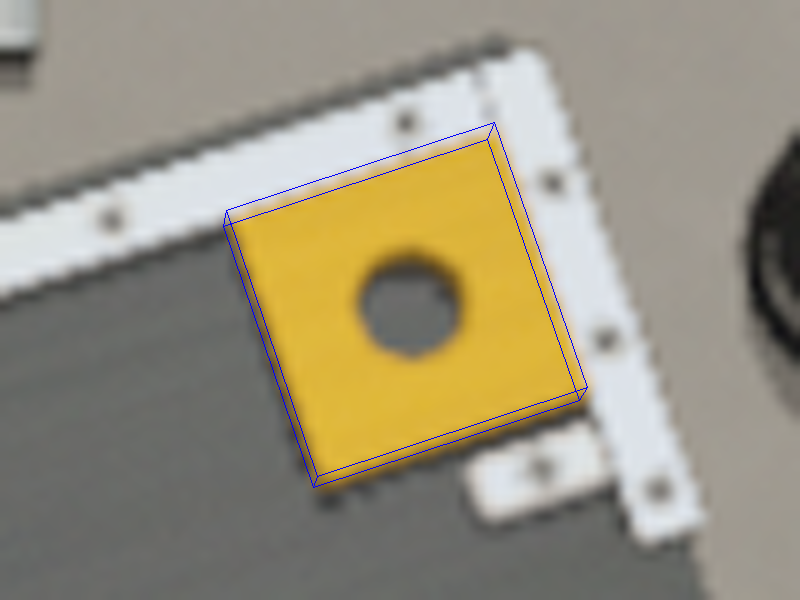

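View pics/s6.png

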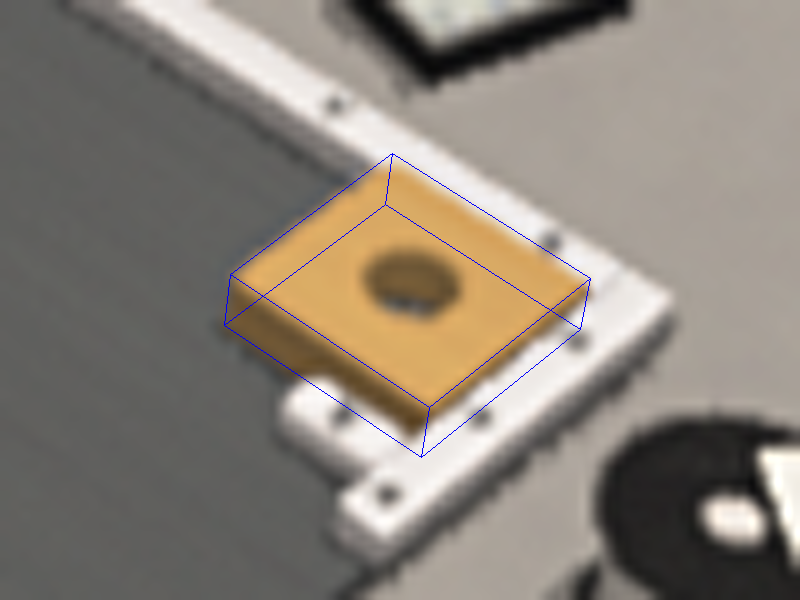

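View pics/t6f.png

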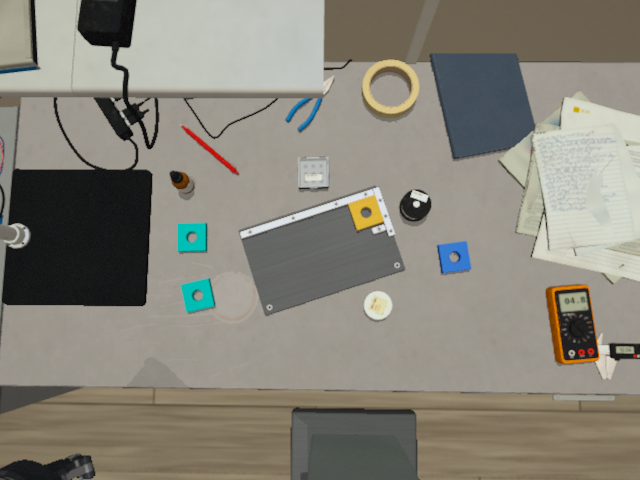

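Top fit puts it about 1.5 mm short of the rail (35.4 vs 37), while end stop contact is good. I'll push it against the rail on its protruding half with the fingers turned 90°, then reseat it toward the stop.

Run:
```python
from h import *
from station import *
np.set_printoptions(precision=1,suppress=True)
A=[180,0,YAW-90]
goto(W(-20,-79,70),A)
move_l(W(-20,-81,30),speed=150); move_l(W(-20,-81,12),speed=60)
print(tcp()[:3])
for x in (-8,-5,-3.5,-2,-1,0,1,2,3):
    move_l(W(x,-81,12),speed=20)
    p,f,t,o=tcp(); print(x,p,f,round(t,2))
    if f[0]<-9 or abs(f[1])>9: break
move_l(W(p[0]-6,-79,12),speed=40)
move_l(W(-14,-78,45),speed=150)
move_l(W(37,-40,45),speed=200)
move_l(W(37,-48,12),speed=80)
for y in (-55,-57,-58,-59,-60,-61,-62,-63):
    move_l(W(37.5,y,12),speed=25)
    p,f,t,o=tcp(); print(y,p,f,round(t,2))
    if f[1]>9: break
move_l(W(37.5,p[1]+5,12),speed=40)
move_l(W(30,-30,120),speed=200)
goto([250,420,200],[180,0,YAW-90])
im=get_image("top");c=get_calibration("top");print(get_obs()["t"])
uv=proj(c,[W(37,-95,22)])[0]
m,s=brassblob(im,uv);q,f=fit([(c,m)],SP,[*W(36,-94,0)[:2],PN[2]]);print(s,rel(PN,q),f)
o=np.round(uv-[40,30]).astype(int)
cv2.imwrite("pics/t7.png",cv2.resize(im[o[1]:o[1]+60,o[0]:o[0]+80],None,fx=10,fy=10,interpolation=cv2.INTER_CUBIC)[:,:,::-1])
cv2.imwrite("pics/t7f.png",im[:,:,::-1])
im=get_image("side");c=get_calibration("side");o=np.round(proj(c,[W(37,-95,22)])[0]-[40,30]).astype(int)
cv2.imwrite("pics/s7.png",cv2.resize(im[o[1]:o[1]+60,o[0]:o[0]+80],None,fx=10,fy=10,interpolation=cv2.INTER_CUBIC)[:,:,::-1])
```

```text
(array([-20.4, -80.9,  11.6]), array([-0.2,  0.1,  0.8]), 23.35)
-8 [ -8.1 -80.9  11.9] [-0.   0.2 -0.2] 24.1
-5 [ -4.9 -81.   12.1] [ 0.1 -0.4 -0.2] 24.4
-3.5 [ -3.4 -81.   12. ] [0.5 0.3 0.5] 24.65
-2 [ -2.  -81.   11.9] [-1.  -0.2 -0.3] 24.9
-1 [ -1.5 -80.8  11.9] [-1.9  0.7  1.6] 25.15
0 [ -1.3 -80.8  11.8] [-5.3  0.8  4. ] 25.4
1 [ -1.2 -80.8  11.7] [-7.3 -0.1  5.7] 25.65
2 [ -1.1 -80.8  11.7] [-9.5 -0.5  7.6] 25.9
-55 [ 37.8 -55.3  12.4] [0.4 0.6 0.2] 28.13
-57 [ 37.5 -57.1  12. ] [-0.4  0.3 -0.5] 28.38
-58 [ 37.5 -58.   12. ] [-0.1  0.6  0. ] 28.63
-59 [ 37.5 -59.   12. ] [0.8 0.3 0.3] 28.88
-60 [ 37.3 -59.1  11.9] [-0.1  4.1  2. ] 29.13
-61 [ 37.3 -59.2  12. ] [-0.1  6.8  2.9] 29.38
-62 [ 37.4 -59.2  12. ] [-0.3  9.3  3.7] 29.63
32.55
[348 195  36  36 765] [ 35.7 -95.1  -0.5] 0.038396324713460266
```

View pics/t7.png

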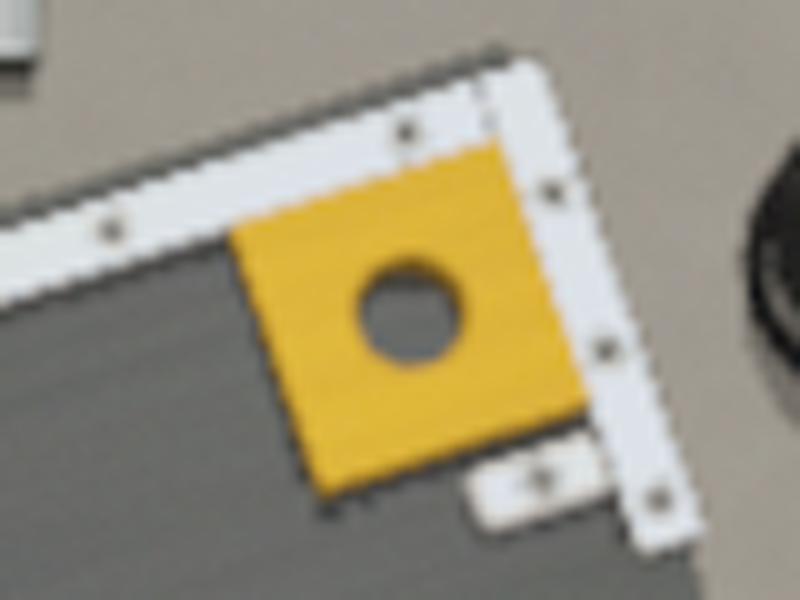

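View pics/s7.png

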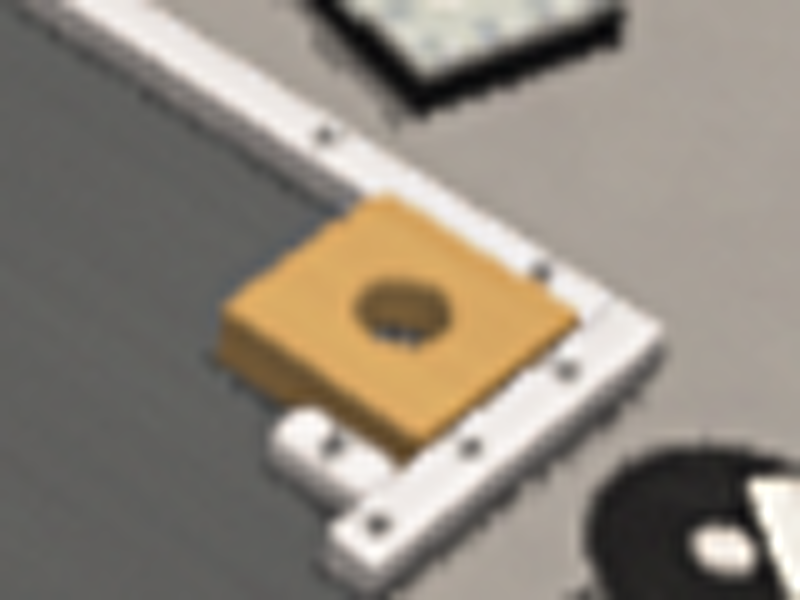

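Both contacts are firm: the rail push stops at x=-1.3+13.6=12.3 against the nominal 12, and no gap shows in either crop. Quick check of the bystanders, then sign-off.

Run:
```python
import cv2,numpy as np
a=cv2.imread("pics/top0.png").astype(int);b=cv2.imread("pics/t7f.png").astype(int)
d=np.abs(a-b).max(2)
for n,(u,v) in dict(tin=(378,306),spool=(416,206),box=(313,173)).items():
    r=d[v-22:v+23,u-22:u+23]; print(n,r.max(),(r>40).sum())
from station import *
sign_off()
```

```text
tin 3 0
spool 7 0
box 6 0
the job is handed in; nothing more can be done
```

The brass spacer is seated in the corner pocket, flush against the rail and the end stop. I handed the job in at about 32.6 s of the 58 s allowed.

- **What I did:** With shut fingertips I pushed the spacer square onto the long rail, then slid it along the rail into the pocket until it met the end stop. I then pressed it once more against the rail and once more against the stop, each to about 9–10 N. It was never lifted.
- **Contact checks:** Both final pushes stopped firmly. The rail push put the spacer's outer face at 12.3 mm against a nominal 12 mm, and the end stop gave the same kind of firm stop. Close crops from both cameras show no visible gap.
- **Bystanders:** The picture areas around the tin, the solder spool and the sample box are unchanged between the first and last top views.
- **Disagreement:** The last top-camera fit gave the spacer at (35.7, -95.1) mm, turned -0.5°, against the seated (37, -95). That is about 1.3 mm short of the rail. I put it down to camera calibration and fit error (the calibration is good to about 2 mm), because the firm contacts say it is flush.

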